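Hang both pans on the density balance and tare it to zero

TASK

Get the density balance ready: hang its two empty pans on the load arm, first the wide low pan in the rear seat next to the housing, then the small pan in the front seat so that it hangs inside the frame of the wide one. With both pans hanging free, turn the tare knob, which turns the dial card, until the pointer stands on the card's zero mark. Do not overload the spring arm, and leave the other things on the bench where they stand.

Things in the scene. Friction and masses are not known exactly. Their poses are not given: they have to be found in the camera images.
- balance: density balance, fixed: grey housing 110 x 120 x 205 mm on a dark foot plate (285 mm along y, 16 mm high). Origin on the bench under the housing; x points from the dial side to the back, y to the side where the load arm sticks out. The round dial (124 mm, reaching 115 mm in front of the origin, 90 to 195 mm high) leans back 35 degrees and faces -x and up.
- seat_rear (a point): rear seat on the load arm, a round steel bar 9 mm thick along the balance's y: a point on the bar's axis, 185 mm above the bench and 145 mm from the balance's origin, between two balls of 14 mm, 24 mm apart. The bar ends at 201 mm in a tip bent up to 19 mm above the bar's axis: pans come over the tip from the free end. Axes as the balance's.
- seat_front (a point): front seat of the load arm: on the axis of the bar, 169 mm from the balance's origin, between the outer ball and the upturned tip. Axes as the balance's.
- load_arm (a joint): travel of the spring load arm straight down, m: 0 unloaded, about 4 mm more per 100 g, about 0.010 with both pans, stop at 0.030; more than 0.026 is overload
- knob_grip (a point): tare knob: round fluted black knob on top of the housing, 46 mm diameter, 34 mm high, its underside 9 mm above the housing, upright axis; little friction, stays where left. This point is on its axis, 11 mm below its top. The dial card turns by the same angle: knob clockwise from above = card clockwise seen from the front. The pointer is not moved by it.
- tare_knob (a joint): angle of the tare knob, rad, growing anticlockwise from above; range -4 to 4, starts at varying values
- pointer_tip (a point): tip of the black pointer, 50 mm from the dial's centre; z axis out of the dial. Unloaded it stands at nine o'clock; a load turns it clockwise (about 0.6 rad per 100 g). To zero: turn the knob so that the mark comes to the tip.
- dial_zero (a point): zero mark (bold black wedge) on the white dial card with 50 graduations of 7.2 degrees, 50 mm from the dial's centre, where the pointer's tip lies when it reads zero. Its x axis runs from the dial's centre out to the mark, its z axis out of the dial towards the reader, so the centre lies 50 mm back along x.
- long_pan_grip (a point): centre of the black grip tab (10 mm thick, 24 wide, 22 high) on top of the wide low pan: steel pan of 110 mm diameter, rim 12 mm, in a wire frame 112 mm wide. It stands upright on the bench, this point 195 mm above its underside. x is along the tab's 10 mm thickness (normal of the frame; both ways round alike), y across the frame, z up. About 160 g.
- long_pan_eye (a point): the wide pan's suspension point, 55 mm straight below the grip centre: lies on the bar's axis when it hangs, x along the bar. Over it a roof-shaped saddle (legs at 45 degrees, 17 mm to each side, 8 mm thick along x) settles on the bar; below it the frame is open, its wires 106 mm apart.
- short_pan_grip (a point): centre of the black grip tab (10 x 24 x 22 mm) at the top of the long stem of the small pan: a steel pan of 76 mm diameter on a wire frame 78 mm wide. It stands upright on the pan, this point 185 mm above the underside. Axes as for the wide pan. About 100 g.
- short_pan_eye (a point): the small pan's suspension point, 95 mm straight below its grip centre and 90 mm above its underside; the same saddle as the wide pan's. The frame's wires are 72 mm apart.
- long_pan: the wide low pan, origin at the centre of its underside, x normal to the frame
- short_pan: the small pan, origin at the centre of its underside, x normal to the frame
- wash_bottle: bystander: white bottle with a red cap, 62 mm diameter, 150 mm high, origin under its centre
- amber_bottle: bystander: brown bottle, 56 mm diameter, 118 mm high, origin under its centre
- beaker: bystander: glass beaker, 54 mm diameter, 70 mm high, origin under its centre
- slide_box: bystander: small carton 56 x 82 x 34 mm, origin under its centre
- skirted_tube: bystander: upright 35 mm tube with a blue cap, 114 mm high, origin under its centre
There are look-alikes about, which are no part of the job. Leave any green or purple look-alike of the short_pan alone.

How it is judged (in metres and radians):
On the way, in this order (a step that is already met when the one before it is completed fails the run):
1. the wide pan hangs free in the rear seat, the small one not yet on the arm (distance between long_pan_eye and seat_rear below 0.01 m and contact force between the fingers and long_pan below 0.1 N and distance between short_pan_eye and seat_front above 0.05 m), for 0.2 s.
2. the small pan hangs free in the front seat, nested in the wide pan's frame (distance between short_pan_eye and seat_front below 0.01 m and distance between long_pan_eye and seat_rear below 0.01 m and contact force between the fingers and short_pan below 0.1 N), for 0.2 s.
At the end, for the whole second after the job is handed in: The wide pan hangs in the rear seat and the small pan in the front seat (each suspension point within 10 mm of its seat on the bar's axis, pans upright within 0.2 rad and nearly still, under 30 mm/s), and the pointer's tip is within 4 mm (about half a graduation) of the card's zero mark (distance between pointer_tip and dial_zero below 0.004 m and distance between long_pan_eye and seat_rear below 0.01 m and distance between short_pan_eye and seat_front below 0.01 m and angle between each of long_pan, short_pan's own z axis and vertical below 0.2 rad and linear speed of each of long_pan, short_pan below 0.03 m/s); the robot touches nothing.
It fails at once if the load arm is pushed or pulled down beyond 26 mm (overload) (value of joint load_arm above 0.026 m).
It fails at once if a bystander is knocked over or pushed away by more than 30 mm (distance of any of wash_bottle, amber_bottle, beaker, slide_box, skirted_tube from where it was at the start of the episode above 0.03 m or angle between any of wash_bottle, amber_bottle, skirted_tube's own z axis and vertical above 0.4 rad).
It fails at once if a pan is tipped over (angle between any of long_pan, short_pan's own z axis and vertical above 0.9 rad).
It also fails if it takes over 72 s, if anything falls off the work surface, if the arm or the gripper's body presses on something with over 40 N, if the wrist force passes 120 N, or if a joint passes its speed limit or range.

ROBOT

A 6-joint arm with a two-finger parallel gripper is mounted at the origin on a cart in front of the work surface, level with it; the furniture and walls round the work are solid. World frame = base frame: x ahead of the robot, y to its left, z up, the work surface at z = 0. Lengths are in m, angles in degrees, forces in N, time in s.
With the tool pointing down it reaches from about 0.25 to 0.725 m from the base axis. Payload 4 kg.
Tool frame: the origin (TCP) lies on the mounting face of the last link; the fingertips stand 173 mm ahead of it and the grasp point (between the pads) lies 155 mm ahead of it; z points along the fingers, y is the line along which they close (so a half turn about z gives the same grasp; the last joint's range is limited). The gripper opens to 85 mm and grips with 20 to 120 N. Pads are 22 mm wide; open, the fingers measure 114 mm over their backs; the gripper's body (76 mm by 85 mm) begins 54 mm behind the grasp point. The pads swing forward as they close: fully open they stand 13 mm farther back than shut.
Start: joints at [75.688, 13.785, 0.286, 76.501, 0, 90], TCP at [0.124, 0.484, 0.405] pointing down, gripper open.
Joint ranges: [-155.79, 155.79], [-60.16, 107.12], [-62.33, 73.08], [-114, 123.19], [-81.49, 82.49], [-180, 180]. Speed limits (degrees/s): [159.86, 159.86, 180, 180, 180, 180].

INTERFACE

Orientations are given as [roll, pitch, yaw] about the fixed x, y, z axes, in that order (R = Rz(yaw) Ry(pitch) Rx(roll)).
In Python, from station import r gives the robot as it stands.
- The arm moves only by the tool send_rows, never from a script. Its arguments are lists of equal length, an entry for each row: "rot": the turn, a rotation vector about the tool's x, y, z in degrees, a list of three; "linear": the shift along the tool's x, y, z in cm, a list of three; "jaw": the closure, from -1 (fully open) to 1 (shut). In form: {"rot": [[rx, ry, rz], ...], "linear": [[tx, ty, tz], ...], "jaw": [jaw, ...]}. A call has 1 to 5 rows; each row shifts and turns the commanded pose from where the row before left it, along the tool's axes as they then stand; what a row does not reach is not made up. A row lasts 1/8 s, in which the tool goes at most 62.5 mm and 10.7 degrees, less where a joint would pass 70% of its speed; a pose out of reach is approached as far as the arm can. A call with a gripper value outside its range is refused whole. The fingers move at their own pace and stop on an object; "newtons" is the grip in N (left out, the last holds). Time passes only in rows, so rows that do not move let the fingers close. It gives the time, the measured TCP pose, the force, the opening and the grip force at its end, in the units of the state.
- r.get_state(): the state, without advancing time (a new reading comes with each control period).
- r.capture(name): name is "scene" or "top" or "wrist"; returns (picture, depth): 400x640x3 uint8, red, green, blue; 400x640 float32, m along the optical axis (not along the pixel's ray), 0 where there is no reading.
- r.camera_params(name): a dict with "fx", "fy", "cx", "cy" (pixels), "world_from_camera" (4x4, takes a point from camera to world coordinates); the wrist camera has in their place "hand_eye" (4x4, takes a point from camera to tool coordinates, whose origin is the TCP and whose axes are the flange's). Camera axes: x right, y down, z forward; pixel columns grow to the right and rows downward; lengths in m; the calibration is good to about 2 mm. A picture is of the moment at which its call begins: read the wrist's pose just before it. camera_params takes no time and is no camera call.
- r.close_job(): hands the job in; it is judged then, once.
Trained networks look in the newest picture that a camera, given by its name, has taken for a name from the list of things; names that differ only in an ending like _2 or _b are one class to them, and where a whole thing is asked for, a point or a joint stands for the part that bears it (a point fixed in the world has none). Each returns a list of dicts, best first, with "p" (0 to 1); they miss things now and then, are a little off and sometimes report something else, mostly with a low value. They report only what shows in the picture. A call takes as long as a camera call. They do not tell look-alikes from the thing itself.
- r.spot_in(thing, camera): "xyz" ([x, y, z] in m, in the coordinates of the camera as it stood for that picture, good to about 4 mm: the middle of the surface that is visible of it).
The state is a dict: "time_s": time; "joints": joint angles; "qvel": joint speeds; "tau": joint torques, N m; "position": TCP position; "eef_rot": TCP orientation; "wrist_force": force on the tool from outside, world axes, zero at the start; "wrist_torque": the same for the moment, N m; "opening": finger opening in m; "gripper_force": force on a finger pad.
Only numpy, scipy, OpenCV 4.12 (cv2) and the standard library are available. Lean on these libraries where they do the work, as an engineer would, in place of code of your own. Each camera call takes 0.05 s, during which the arm holds its last target. There are 200 camera calls.

## Working session

There is one attempt and no reset: what is moved stays moved. The work goes in short steps, Python scripts to look and compute and a tool call to move; the robot and the scene stay as the last step left them, time stands still between calls to the robot, and variables do not carry over. Pictures are saved under pics/ and viewed, at most 10 in all, crops included, and the job is handed in when it is done.

Besides the shell and the picture viewer there is one more tool, called after "Request:" by a JSON object that holds its "fn" and its "kwargs", one argument or row to a line. send_rows: Moves the arm, as the interface text tells. Its arguments: {"type":"object","properties":{"rot":{"type":"array"},"linear":{"type":"array"},"jaw":{"type":"array"},"newtons":{"type":"number"}},"required":["rot","linear","jaw"]}

```bash
ls; mkdir -p pics
cat > h.py <<'E'
import numpy as np, cv2
from scipy.spatial.transform import Rotation as R
from station import r
def T():
    s=r.get_state(); M=np.eye(4); M[:3,:3]=R.from_euler('xyz',s['eef_rot'],degrees=True).as_matrix(); M[:3,3]=s['position']; return M
def cam(n):
    p=r.camera_params(n); W=p['world_from_camera'] if n!='wrist' else T()@np.array(p['hand_eye']); return p,np.array(W)
def snap(n,f=None):
    p,W=cam(n); im,d=r.capture(n)
    if f: cv2.imwrite('pics/'+f,im[:,:,::-1])
    return im,d,p,W
def w(W,x): return (W@np.r_[x,1])[:3]
def spot(t,n,W):
    return [(round(o['p'],2),w(W,o['xyz']).round(3).tolist()) for o in r.spot_in(t,n)][:4]
def px(p,W,x):
    c=np.linalg.inv(W)@np.r_[x,1]; return (p['fx']*c[0]/c[2]+p['cx'],p['fy']*c[1]/c[2]+p['cy'])
def bp(p,W,d,u,v):
    z=d[int(v),int(u)]; return w(W,[(u-p['cx'])/p['fx']*z,(v-p['cy'])/p['fy']*z,z])
E
python3 - <<'E'
from h import *
print(r.get_state())
for n in ('scene','top'):
    im,d,p,W=snap(n,n+'0.png'); print(n,W[:3].round(2).tolist())
    for t in ('long_pan_grip','short_pan_grip','knob_grip','long_pan','short_pan','balance','pointer_tip','dial_zero','load_arm','wash_bottle','amber_bottle','beaker','slide_box','skirted_tube'): print(t,spot(t,n,W))
E
```

```text
pics
{'time_s': 0.0, 'joints': array([7.56867274e+01, 1.38330600e+01, 2.14306257e-01, 7.65015515e+01,
       2.83505796e-04, 9.00009515e+01]), 'qvel': array([ 0.01065394,  0.04418437,  0.00360932, -0.04208716,  0.07140311,
       -0.07706642]), 'tau': array([-6.32616229e-04, -3.72317183e+01,  2.52408224e+01,  1.69056054e-02,
       -8.87344027e-05, -1.37940953e-05]), 'position': array([0.12354628, 0.48422528, 0.40380901]), 'eef_rot': array([-1.79879695e+02, -2.81507322e-04,  1.65685775e+02]), 'wrist_force': array([-0.84363417,  0.27731185, -0.07537472]), 'wrist_torque': array([-0.04936567, -0.02171282, -0.00347587]), 'gripper_force': 0.0, 'opening': 0.08570494099822157}
scene [[0.73, -0.46, 0.5, -0.08], [-0.68, -0.5, 0.54, -0.73], [0.0, -0.74, -0.67, 1.08]]
long_pan_grip [(0.6, [0.437, 0.345, 0.005])]
short_pan_grip [(0.91, [0.466, -0.32, 0.007]), (0.65, [0.364, -0.438, 0.005]), (0.54, [0.851, -0.058, 0.009])]
knob_grip [(0.15, [0.596, -0.289, 0.082])]
long_pan []
short_pan [(0.76, [0.363, -0.439, 0.0]), (0.62, [0.464, -0.326, 0.007]), (0.54, [0.854, -0.05, 0.008])]
balance [(0.72, [
[... 700 characters left out ...]
-0.128, 0.246])]
long_pan [(0.8, [0.445, 0.352, 0.01]), (0.39, [0.465, -0.313, 0.002])]
short_pan [(0.84, [0.362, -0.428, -0.001]), (0.81, [0.851, -0.048, 0.002]), (0.71, [0.464, -0.318, 0.0]), (0.29, [0.607, -0.126, 0.25])]
balance [(0.63, [0.611, 0.386, 0.033]), (0.61, [0.613, -0.073, 0.13]), (0.48, [0.447, 0.35, 0.002])]
pointer_tip []
dial_zero [(0.92, [0.527, -0.105, 0.139])]
load_arm [(0.6, [0.639, -0.001, 0.187])]
wash_bottle [(0.89, [0.382, -0.113, 0.11]), (0.63, [0.441, 0.35, 0.003])]
amber_bottle [(0.59, [0.402, 0.085, 0.091])]
beaker [(0.71, [0.613, 0.384, 0.038]), (0.6, [0.616, -0.077, 0.131])]
slide_box [(0.77, [0.36, -0.018, 0.033])]
skirted_tube [(0.6, [0.601, -0.268, 0.117])]
```

View pics/scene0.png

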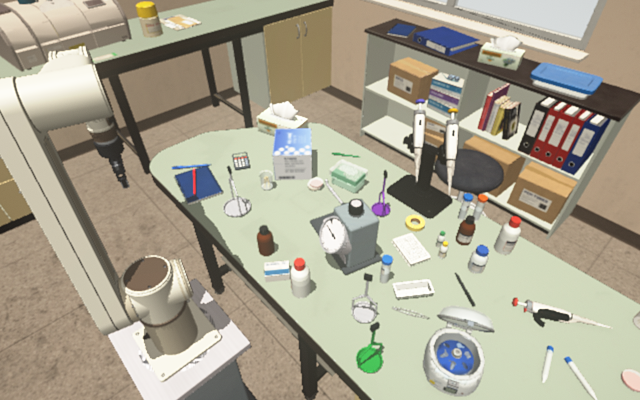

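View pics/top0.png

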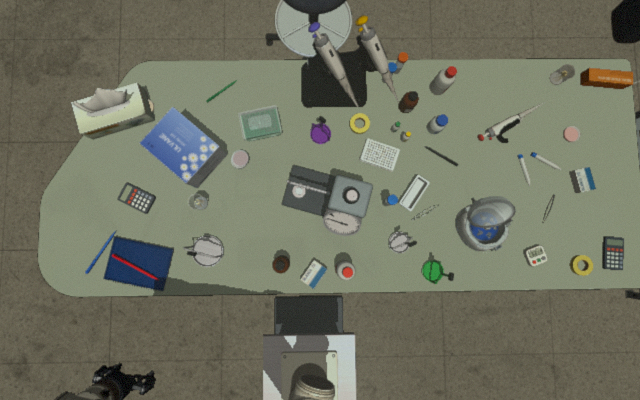

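The scene shows the wide pan at (237,207), the steel small pan at (365,308), green and purple look-alikes at (370,358) and (381,209), and the balance at (350,235) with its arm pointing to +y. Next I'll get the tabs, bar and knob from depth.

Run:
```python
from h import *
C=[]
for n in ('scene','top'):
    im,d,p,W=snap(n)
    v,u=np.nonzero(d>0); z=d[v,u]
    P=np.c_[(u-p['cx'])/p['fx']*z,(v-p['cy'])/p['fy']*z,z]@W[:3,:3].T+W[:3,3]
    col=im[v,u].astype(int)
    def sel(name,c,rad,z0,z1,dark=False):
        m=(np.hypot(*(P[:,:2]-c).T)<rad)&(P[:,2]>z0)&(P[:,2]<z1)
        if dark: m&=col.sum(1)<200
        Q=P[m]
        if len(Q)<3: print(n,name,len(Q)); return
        e,V=np.linalg.eigh(np.cov(Q[:,:2].T))
        print(n,name,len(Q),Q.mean(0).round(4),'ext',np.sqrt(e).round(4),'dir',np.degrees(np.arctan2(V[1,1],V[0,1])).round(1),'min',Q.min(0).round(3),'max',Q.max(0).round(3))
    sel('longtab',(.445,.352),.09,.17,.22); sel('longpan',(.445,.352),.1,.006,.03);sel('longframe',(.445,.352),.09,.05,.16)
    sel('shorttab',(.464,-.318),.09,.16,.21); sel('shortpan',(.464,-.318),.08,.006,.03); sel('shortstem',(.464,-.318),.08,.04,.16)
    sel('knob',(.605,-.13),.045,.235,.27)
    sel('bar',(.64,0),.09,.165,.225)
    sel('housingtop',(.61,-.13),.09,.19,.215)
    np.save(n+'.npy',np.c_[P,col])
```

```text
scene longtab 29 [0.4397 0.3431 0.1956] ext [0.0031 0.0063] dir 75.2 min [0.433 0.334 0.172] max [0.446 0.355 0.207]
scene longpan 107 [0.4456 0.3538 0.0102] ext [0.0325 0.038 ] dir 69.9 min [0.388 0.294 0.006] max [0.499 0.406 0.026]
scene longframe 76 [0.438  0.337  0.1095] ext [0.0019 0.0402] dir 73.2 min [0.422 0.291 0.05 ] max [0.459 0.4   0.158]
scene shorttab 64 [ 0.4603 -0.3225  0.1868] ext [0.0026 0.0068] dir 120.8 min [ 0.453 -0.332  0.161] max [ 0.471 -0.31   0.197]
scene shortpan 124 [ 0.4648 -0.3191  0.0108] ext [0.0235 0.0253] dir 96.6 min [ 0.426 -0.366  0.006] max [ 0.5   -0.283  0.028]
scene shortstem 111 [ 0.4621 -0.3234  0.094 ] ext [0.0021 0.02  ] dir 119.6 min [ 0.442 -0.355  0.043] max [ 0.483 -0.289  0.159]
scene knob 152 [ 0.6033 -0.1351  0.2455] ext [0.0119 0.0125] dir 52.6 min [ 0.582 -0.155  0.235] max [ 0.629 -0.111  0.251]
scene bar 110 [ 0.6326 -0.0161  0.1918] ext [0.0064 0.049 ] dir 70.7 min [ 0.583 -0.086  0.182] max [0.66  0.059 0.207]
scene housingtop 757 [ 0.5958 -0.1451  0.2023] ext [0.03   0.0373] dir 112.6 min [ 0.542 -0.202  0.19 ] max [ 0.673 
[... 410 characters left out ...]
003  0.0072] dir 119.9 min [ 0.455 -0.328  0.177] max [ 0.47  -0.307  0.2  ]
top shortpan 113 [ 0.4652 -0.3149  0.0101] ext [0.0232 0.0277] dir -168.2 min [ 0.408 -0.357  0.006] max [ 0.54  -0.273  0.026]
top shortstem 54 [ 0.4614 -0.3126  0.0902] ext [0.002  0.0201] dir 119.1 min [ 0.445 -0.35   0.047] max [ 0.481 -0.284  0.155]
top knob 198 [ 0.6075 -0.1284  0.248 ] ext [0.0116 0.0118] dir 99.0 min [ 0.585 -0.152  0.236] max [ 0.632 -0.107  0.256]
top bar 293 [ 0.6288 -0.0391  0.1958] ext [0.0168 0.0482] dir 73.6 min [ 0.577 -0.088  0.172] max [0.669 0.065 0.21 ]
top housingtop 1200 [ 0.6095 -0.1269  0.2035] ext [0.0336 0.0375] dir 74.3 min [ 0.545 -0.199  0.19 ] max [ 0.675 -0.042  0.214]
```

```bash
cat >> h.py <<'E'
def plan(xyz,yaw,n=None):
    """rows from measured pose to tool-down grasp-point target xyz,yaw"""
    M=T(); R0=R.from_matrix(M[:3,:3]); R1=R.from_euler('xyz',[180,0,yaw],degrees=True)
    dv=(R0.inv()*R1).as_rotvec(degrees=True); dp=np.array(xyz)+[0,0,.155]-M[:3,3]
    n=n or max(1,int(np.ceil(max(np.linalg.norm(dv)/10.5,np.linalg.norm(dp)/.06))))
    print('n',n,'rot',(dv/n).round(2).tolist())
    for i in range(n):
        Ri=R0*R.from_rotvec(dv*i/n,degrees=True)
        print((Ri.inv().apply(dp)/n*100).round(2).tolist(),end=',')
    print()
E
python3 - <<'E'
from h import *
print(np.array(r.camera_params('wrist')['hand_eye']).round(3))
plan((.443,.347,.29),73)
# bar details in top cloud
for n in('top','scene'):
    A=np.load(n+'.npy');P=A[:,:3]
    o=np.array([.607,-.130]);a=np.radians(73);y=np.array([np.cos(a),np.sin(a)]);x=np.array([y[1],-y[0]])
    q=np.c_[(P[:,:2]-o)@x,(P[:,:2]-o)@y]
    for b in range(50,220,12):
        m=(q[:,1]>b/1e3)&(q[:,1]<(b+12)/1e3)&(abs(q[:,0])<.035)&(P[:,2]>.165)&(P[:,2]<.23)
        if m.sum(): print(n,b,m.sum(),(q[m,0].mean()*1e3).round(1),(q[m,0].min()*1e3).round(1),(q[m,0].max()*1e3).round(1),'z',P[m,2].max().round(3),'ymax',(q[m,1].max()*1e3).round(1))
E
```

```text
[[-0.    -0.963 -0.27   0.068]
 [ 1.    -0.     0.001 -0.001]
 [-0.001 -0.27   0.963  0.031]
 [ 0.     0.     0.     1.   ]]
n 9 rot [0.0, -0.0, 10.3]
[-3.82, -0.6, -0.45],[-3.86, 0.09, -0.45],[-3.78, 0.78, -0.45],[-3.58, 1.44, -0.45],[-3.27, 2.06, -0.45],[-2.85, 2.61, -0.45],[-2.34, 3.08, -0.45],[-1.75, 3.45, -0.45],[-1.1, 3.7, -0.45],
top 50 97 0.3 -34.2 34.8 z 0.209 ymax 61.9
top 62 19 -5.9 -12.3 1.8 z 0.202 ymax 73.6
top 74 11 -5.1 -9.1 -1.3 z 0.191 ymax 84.9
top 86 12 -5.9 -9.6 -1.8 z 0.192 ymax 97.6
top 98 11 -5.9 -9.7 -1.1 z 0.195 ymax 109.3
top 110 11 -6.0 -9.7 -1.6 z 0.194 ymax 121.3
top 122 13 -6.2 -10.4 -0.7 z 0.192 ymax 133.8
top 134 13 -6.1 -10.9 -1.7 z 0.194 ymax 145.5
top 146 13 -6.4 -10.8 -0.5 z 0.197 ymax 157.6
top 158 14 -7.0 -11.3 -1.8 z 0.194 ymax 170.0
top 170 11 -6.8 -11.0 -2.4 z 0.192 ymax 181.9
top 182 14 -6.8 -10.9 -2.0 z 0.204 ymax 193.9
top 194 7 -7.6 -11.1 -4.9 z 0.209 ymax 201.8
scene 50 14 -11.4 -34.7 3.9 z 0.205 ymax 61.0
scene 62 4 -7.5 -11.6 -3.5 z 0.195 ymax 72.4
scene 74 8 -7.6 -9.9 -3.7 z 0.191 ymax 83.7
scene 86 5 -7.8 -10.7 -5.9 z 0.191 ymax 95.2
scene 98 9 -7.3 -10.9 -2.0 z 0.191 ymax 107.8
scene 110 5 -6.2 -9.4 -2.1 z 0.19 ymax 120.2
scene 122 12 -7.2 -12.0 -1.4 z 0.192 ymax 133.6
scene 134 5 -7.3 -9.1 -5.4 z 0.191 ymax 144.9
scene 146 11 -7.8 -14.7 -1.3 z 0.193 ymax 157.3
scene 158 5 -8.5 -10.0 -5.3 z 0.191 ymax 169.1
scene 170 8 -7.3 -10.9 -2.5 z 0.19 ymax 181.6
scene 182 10 -7.4 -11.5 -3.2 z 0.2 ymax 193.9
scene 194 3 -6.1 -7.3 -3.7 z 0.2 ymax 195.7
```

Request:
{"fn": "send_rows", "kwargs": {
  "rot": [
    [0,0,10.3],
    [0,0,10.3],
    [0,0,10.3],
    [0,0,10.3],
    [0,0,10.3]
  ],
  "linear": [
    [-3.8,-0.6,-0.5],
    [-3.9,0.1,-0.5],
    [-3.8,0.8,-0.5],
    [-3.6,1.4,-0.5],
    [-3.3,2.1,-0.5]
  ],
  "jaw": [-1,-1,-1,-1,-1],
  "newtons": 50
}}

```text
time_s: 2.22
position: [0.3029, 0.4072, 0.4299]
eef_rot: [180.0, -0.0, 113.9]
wrist_force: [-0.0, 0.5, -0.2]
opening: 0.0856
gripper_force: 0.0
```

Request:
{"fn": "send_rows", "kwargs": {
  "rot": [
    [0,0,10.3],
    [0,0,10.3],
    [0,0,10.3],
    [0,0,10.3],
    [0,0,0]
  ],
  "linear": [
    [-2.9,2.6,-0.5],
    [-2.3,3.1,-0.5],
    [-1.8,3.5,-0.5],
    [-1.1,3.7,-0.5],
    [0,0,0]
  ],
  "jaw": [-1,-1,-1,-1,-1]
}}

```text
time_s: 2.85
position: [0.4468, 0.3449, 0.4496]
eef_rot: [180.0, -0.0, 72.8]
wrist_force: [-0.2, -0.4, 0.5]
opening: 0.0854
gripper_force: 0.0
```

```bash
cat >> h.py <<'E'
def cloud(n,f=None):
    im,d,p,W=snap(n,f); v,u=np.nonzero(d>0); z=d[v,u]
    P=np.c_[(u-p['cx'])/p['fx']*z,(v-p['cy'])/p['fy']*z,z]@W[:3,:3].T+W[:3,3]
    return P,im[v,u].astype(int),p,W
def sel(P,c,rad,z0,z1):
    Q=P[(np.hypot(*(P[:,:2]-c).T)<rad)&(P[:,2]>z0)&(P[:,2]<z1)]
    if len(Q)<3: print(len(Q)); return Q
    e,V=np.linalg.eigh(np.cov(Q[:,:2].T)); (cx,cy),wh,an=cv2.minAreaRect(Q[:,:2].astype(np.float32)*1000)
    print(len(Q),Q.mean(0).round(4),'dir',np.degrees(np.arctan2(V[1,1],V[0,1])).round(1),'rect',round(cx,1),round(cy,1),np.round(wh,1),round(an,1),'zmax',Q[:,2].max().round(4))
    return Q
E
python3 - <<'E'
from h import *
print(r.get_state()['position'],r.get_state()['eef_rot'])
P,c,p,W=cloud('wrist','w1.png')
sel(P,(.443,.347),.05,.2,.22); sel(P,(.443,.347),.05,.18,.22); sel(P,(.443,.347),.09,.1,.16); sel(P,(.443,.347),.09,.05,.1)
print(spot('long_pan_grip','wrist',W))
E
```

```text
[0.44676206 0.34487452 0.44957192] [ 1.79961355e+02 -1.93812173e-02  7.27614998e+01]
536 [0.4427 0.3492 0.2057] dir 73.6 rect 442.2 348.5 [23.4 10. ] 72.7 zmax 0.2078
604 [0.4431 0.3503 0.2043] dir 73.1 rect 442.3 348.6 [23.6 10. ] 72.7 zmax 0.2078
559 [0.4477 0.3652 0.1325] dir 73.0 rect 442.4 348.2 [111.    7.6] 73.2 zmax 0.1513
7 [0.4595 0.4004 0.0754] dir 148.5 rect 459.1 400.6 [1.2 4.5] 60.7 zmax 0.0926
[(0.64, [0.441, 0.352, 0.003])]
```

View pics/w1.png

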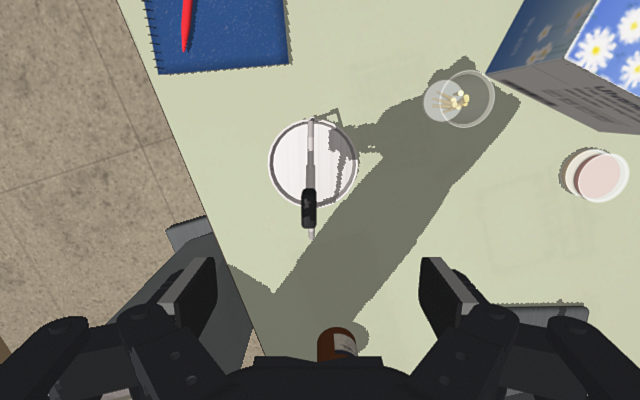

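Tab at (308,208), as measured: centre (0.4423, 0.3485), across-frame direction 73°. Descend and grip.

Request:
{"fn": "send_rows", "kwargs": {
  "rot": [
    [0,0,0],
    [0,0,0],
    [0,0,0],
    [0,0,0],
    [0,0,0]
  ],
  "linear": [
    [0.2,-0.54,2.5],
    [0,0,4.0],
    [0,0,3.4],
    [0,0,0],
    [0,0,0]
  ],
  "jaw": [-1,-1,-1,-1,1],
  "newtons": 50
}}

```text
time_s: 3.58
position: [0.4397, 0.3502, 0.3521]
eef_rot: [179.9, -0.1, 73.1]
wrist_force: [0.8, 1.3, 1.0]
opening: 0.0698
gripper_force: 0.0
```

Request:
{"fn": "send_rows", "kwargs": {
  "rot": [
    [0,0,0],
    [0,0,0],
    [0,0,0],
    [0,0,0],
    [0,0,0]
  ],
  "linear": [
    [0,0,0],
    [0,0,0],
    [0,0,0],
    [0,0,0],
    [0,0,0]
  ],
  "jaw": [1,1,1,1,1]
}}

```text
time_s: 4.2
position: [0.4403, 0.3496, 0.3512]
eef_rot: [179.9, -0.1, 73.0]
wrist_force: [0.7, 0.2, 2.5]
opening: 0.0094
gripper_force: 50.4
```

Run:
```python
from h import *
s=r.get_state();print(s['position'],s['eef_rot'],s['opening'],s['gripper_force'])
# target beyond bar end: fix origin from bar fit
a=np.radians(73.6);y=np.array([np.cos(a),np.sin(a)]);x=np.array([y[1],-y[0]])
b=np.radians(73);o=np.array([.607,-.130])-.0062*np.array([np.sin(b),-np.cos(b)])+.138*np.array([np.cos(b),np.sin(b)])
for k in (145,169,201,225,260): print(k,(o+y*(k-138)/1e3).round(4))
t=o+y*(.26-.138)
plan((t[0],t[1],.30),-16.4)
```

```text
[0.44028196 0.34955963 0.35119768] [ 1.79948079e+02 -5.07171921e-02  7.29762399e+01] 0.009431726481244294 50.412787199020386
145 [0.6434 0.0105]
169 [0.6502 0.0335]
201 [0.6592 0.0642]
225 [0.666  0.0872]
260 [0.6759 0.1208]
n 9 rot [0.0, -0.01, 9.93]
[-1.66, 3.25, -1.15],[-1.08, 3.49, -1.15],[-0.46, 3.62, -1.15],[0.17, 3.65, -1.15],[0.8, 3.56, -1.15],[1.4, 3.37, -1.15],[1.96, 3.08, -1.15],[2.46, 2.7, -1.15],[2.89, 2.23, -1.15],
```

Request:
{"fn": "send_rows", "kwargs": {
  "rot": [
    [0,0,0],
    [0,0,0],
    [0,0,10],
    [0,0,10],
    [0,0,10]
  ],
  "linear": [
    [0,0,-4],
    [0,0,-6.3],
    [-1.7,3.3,0],
    [-1.1,3.5,0],
    [-0.5,3.6,0]
  ],
  "jaw": [1,1,1,1,1]
}}

```text
time_s: 4.82
position: [0.5189, 0.2716, 0.4525]
eef_rot: [-180.0, 0.1, 42.7]
wrist_force: [0.0, -0.4, -1.9]
opening: 0.0094
gripper_force: 49.8
```

Request:
{"fn": "send_rows", "kwargs": {
  "rot": [
    [0,0,10],
    [0,0,10],
    [0,0,10],
    [0,0,9.8],
    [0,0,9.8]
  ],
  "linear": [
    [0.2,3.6,0],
    [0.8,3.6,0],
    [1.4,3.4,0],
    [2.0,3.1,0],
    [2.5,2.7,0]
  ],
  "jaw": [1,1,1,1,1]
}}

```text
time_s: 5.45
position: [0.6705, 0.0436, 0.4498]
eef_rot: [-175.7, 0.9, 3.0]
wrist_force: [0.9, 0.8, -1.8]
opening: 0.0094
gripper_force: 49.8
```

Request:
{"fn": "send_rows", "kwargs": {
  "rot": [
    [0,0,9.8],
    [0,0,0],
    [0,0,0]
  ],
  "linear": [
    [2.9,2.2,0],
    [0,0,0],
    [0,0,0]
  ],
  "jaw": [1,1,1]
}}

```text
time_s: 5.82
position: [0.699, -0.0172, 0.4473]
eef_rot: [-174.2, 1.6, -2.4]
wrist_force: [0.6, 0.5, -2.3]
opening: 0.0088
gripper_force: 49.8
```

Run:
```python
from h import *
s=r.get_state();print(s['position'],s['eef_rot'],s['opening'],s['gripper_force'])
P,c,p,W=cloud('wrist','w2.png')
a=np.radians(73.6);y=np.array([np.cos(a),np.sin(a)]);x=np.array([y[1],-y[0]]);o=np.array([.6434,.0105])-y*.145
for n in ('wrist','top'):
    if n=='top': P,c,p,W=cloud('top')
    q=np.c_[(P[:,:2]-o)@x,(P[:,:2]-o)@y]*1e3
    for b in list(range(62,206,8)):
        m=(q[:,1]>b)&(q[:,1]<b+8)&(abs(q[:,0])<25)&(P[:,2]>.165)&(P[:,2]<.215)
        if m.sum()>2: print(n,b,m.sum(),'x',q[m,0].min().round(1),q[m,0].max().round(1),'z',P[m,2].max().round(3),'ymax',q[m,1].max().round(1))
# housing top rectangle & pan
m=(P[:,2]>.195)&(P[:,2]<.212)&(np.hypot(*(q).T)<85)&(q[:,1]<62)
print(cv2.minAreaRect(q[m].astype(np.float32)))
```

```text
[ 0.69902206 -0.01721844  0.44732337] [-174.17838061    1.61446278   -2.42864238] 0.008815448229005712 49.806405901908875
wrist 62 47 x 7.2 8.7 z 0.19 ymax 69.8
wrist 70 46 x 2.5 9.0 z 0.189 ymax 77.9
wrist 78 92 x -2.2 5.8 z 0.191 ymax 86.0
wrist 86 127 x -2.7 5.9 z 0.191 ymax 93.9
wrist 94 128 x -2.7 5.8 z 0.191 ymax 102.0
wrist 102 70 x 1.4 5.7 z 0.191 ymax 109.1
wrist 166 4 x 4.8 5.2 z 0.185 ymax 173.7
wrist 174 78 x -3.0 5.5 z 0.19 ymax 182.0
wrist 182 153 x -3.0 5.6 z 0.199 ymax 190.0
wrist 190 178 x -3.3 5.6 z 0.205 ymax 197.9
wrist 198 11 x 0.0 4.4 z 0.202 ymax 199.6
top 174 3 x -3.7 2.1 z 0.19 ymax 180.4
top 182 10 x -4.0 4.0 z 0.192 ymax 189.9
top 190 8 x -4.1 3.9 z 0.201 ymax 197.2
top 198 4 x -1.7 1.4 z 0.204 ymax 201.7
((8.596981048583984, -15.582313537597656), (110.22667694091797, 84.80504608154297), 1.430872917175293)
```

View pics/w2.png

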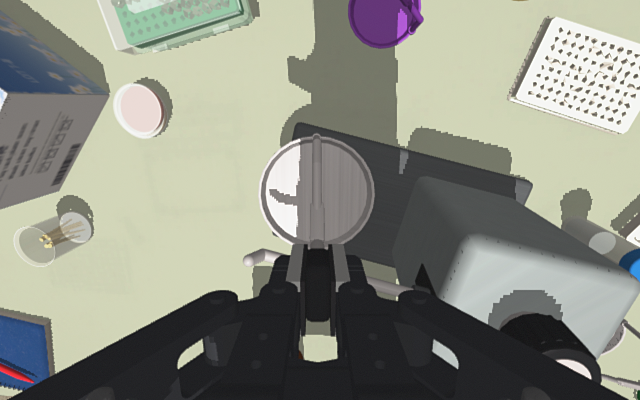

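The pan is at (317,195), with the bar passing at (250,258) to (410,290). The tool overshot toward -y and tilted, so I'll check the joints.

Run:
```python
from h import *
s=r.get_state();print(s['joints'].round(1),s['wrist_force'],s['wrist_torque'])
M=T();print(M.round(3))
print('grasp',w(M,[0,0,.155]).round(4),'eye',w(M,[0,0,.21]).round(4),'panbottom',w(M,[0,0,.35]).round(4))
plan((.644,.0103,.285),-16.4)
im,d,p,W=snap('scene'); u,v=px(p,W,(.66,.03,.2)); u,v=int(u),int(v)
cv2.imwrite('pics/s2.png',cv2.resize(im[max(0,v-75):v+75,u-100:u+100,::-1],(800,600),interpolation=2))
```

```text
[ -2.3  40.1  48.1  99.4   5.8 179.9] [-0.43015919  0.48163277 -1.27368199] [-0.17703166 -0.07953626  0.05552576]
[[ 0.999 -0.042 -0.021  0.699]
 [-0.04  -0.994  0.102 -0.015]
 [-0.026 -0.101 -0.995  0.449]
 [ 0.     0.     0.     1.   ]]
grasp [6.952e-01 5.000e-04 2.950e-01] eye [0.694  0.0061 0.2403] panbottom [0.691  0.0204 0.1011]
n 2 rot [-2.8, 1.09, 7.02]
[-2.76, -1.12, 0.65],[-2.89, -0.8, 0.54],
```

View pics/s2.png

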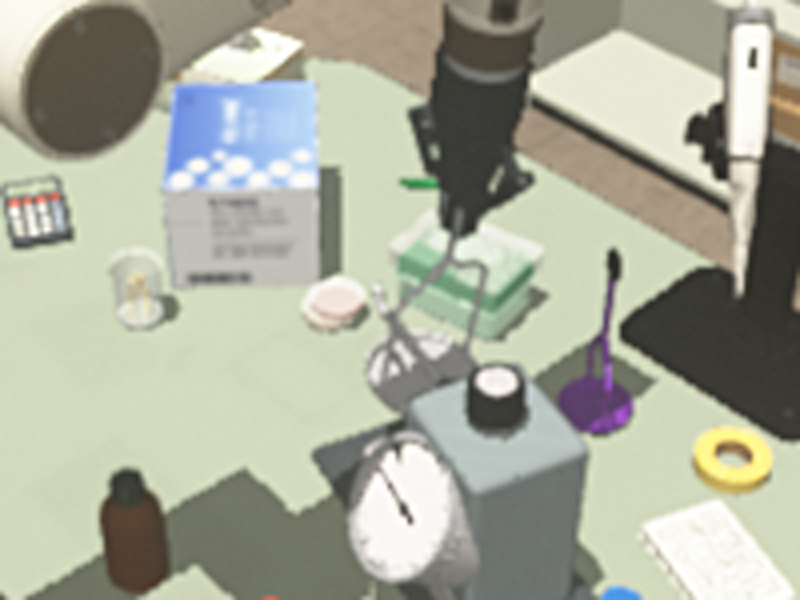

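Joint 6 is at its limit, so the yaw has to come from the other side. The bar is threaded through the frame, so I'll back out along the bar, turn the pan the other way, and come in again.

```bash
cat >> h.py <<'E'
def seq(*wps):
    M=T(); R0=R.from_matrix(M[:3,:3]); p=M[:3,3]; out=[]
    for xyz,yaw,*s in wps:   # s: step m
        R1=R.from_euler('xyz',[180,0,yaw],degrees=True)
        dv=(R0.inv()*R1).as_rotvec(degrees=True); q=np.array(xyz)+[0,0,.155]; dp=q-p
        n=max(1,int(np.ceil(max(np.linalg.norm(dv)/10.3,np.linalg.norm(dp)/(s[0] if s else .055)))))
        for i in range(n): out.append(((dv/n).round(1).tolist(),((R0*R.from_rotvec(dv*i/n,degrees=True)).inv().apply(dp)/n*100).round(1).tolist()))
        R0,p=R1,q
    for i in range(0,len(out),5): print('rot',[o[0] for o in out[i:i+5]],'\n  lin',[o[1] for o in out[i:i+5]])
E
python3 - <<'E'
from h import *
seq(((.65,.015,.300),3,.03),((.672,.11,.305),14,.04),((.60,.18,.305),40),((.60,.18,.305),163))
E
```

```text
rot [[-2.9, 0.6, -2.7], [-2.9, 0.6, -2.7], [0.0, 0.0, -3.7], [0.0, 0.0, -3.7], [0.0, 0.0, -3.7]] 
  lin [[-2.5, -1.4, -0.1], [-2.4, -1.5, -0.2], [0.9, -3.1, -0.2], [1.1, -3.1, -0.2], [1.3, -3.0, -0.2]]
rot [[-0.0, 0.0, -8.7], [-0.0, 0.0, -8.7], [-0.0, 0.0, -8.7], [-0.0, 0.0, -10.3], [-0.0, 0.0, -10.3]] 
  lin [[-1.8, -2.8, -0.0], [-1.3, -3.1, -0.0], [-0.8, -3.2, -0.0], [0.0, 0.0, 0.0], [0.0, 0.0, 0.0]]
rot [[-0.0, 0.0, -10.3], [-0.0, 0.0, -10.3], [-0.0, 0.0, -10.3], [-0.0, 0.0, -10.3], [-0.0, 0.0, -10.3]] 
  lin [[0.0, 0.0, 0.0], [0.0, 0.0, 0.0], [0.0, 0.0, 0.0], [0.0, 0.0, 0.0], [0.0, 0.0, 0.0]]
rot [[-0.0, 0.0, -10.3], [-0.0, 0.0, -10.3], [-0.0, 0.0, -10.3], [-0.0, 0.0, -10.3], [-0.0, 0.0, -10.3]] 
  lin [[0.0, 0.0, 0.0], [0.0, 0.0, 0.0], [0.0, 0.0, 0.0], [0.0, 0.0, 0.0], [0.0, 0.0, 0.0]]
```

Request:
{"fn": "send_rows", "kwargs": {
  "rot": [
    [-2.9,0.6,-2.7],
    [-2.9,0.6,-2.7],
    [0,0,0]
  ],
  "linear": [
    [-2.5,-1.4,-0.1],
    [-2.4,-1.5,-0.2],
    [0,0,0]
  ],
  "jaw": [1,1,1]
}}

```text
time_s: 6.35
position: [0.6483, 0.0156, 0.457]
eef_rot: [-179.9, -0.1, 3.2]
wrist_force: [-0.6, 0.3, -2.1]
opening: 0.0093
gripper_force: 49.7
```

Run:
```python
from h import *
s=r.get_state();print(s['joints'].round(1),s['wrist_force'],w(T(),[0,0,.155]),s['eef_rot'])
seq(((.672,.11,.305),14,.04),((.60,.18,.305),40),((.60,.18,.305),163))
```

```text
[1.400e+00 3.150e+01 3.430e+01 9.270e+01 1.000e-01 1.782e+02] [-0.55981107  0.32363016 -2.07586028] [0.64846367 0.01591377 0.30200875] [-1.79903592e+02 -6.96793219e-02  3.17943458e+00]
rot [[-0.0, -0.0, -3.6], [-0.0, -0.0, -3.6], [-0.0, -0.0, -3.6], [-0.0, 0.0, -8.7], [-0.0, 0.0, -8.7]] 
  lin [[1.0, -3.1, -0.1], [1.2, -3.0, -0.1], [1.3, -3.0, -0.1], [-1.8, -2.8, -0.0], [-1.3, -3.1, -0.0]]
rot [[-0.0, 0.0, -8.7], [-0.0, 0.0, -10.3], [-0.0, 0.0, -10.3], [-0.0, 0.0, -10.3], [-0.0, 0.0, -10.3]] 
  lin [[-0.8, -3.2, -0.0], [0.0, 0.0, 0.0], [0.0, 0.0, 0.0], [0.0, 0.0, 0.0], [0.0, 0.0, 0.0]]
rot [[-0.0, 0.0, -10.3], [-0.0, 0.0, -10.3], [-0.0, 0.0, -10.3], [-0.0, 0.0, -10.3], [-0.0, 0.0, -10.3]] 
  lin [[0.0, 0.0, 0.0], [0.0, 0.0, 0.0], [0.0, 0.0, 0.0], [0.0, 0.0, 0.0], [0.0, 0.0, 0.0]]
rot [[-0.0, 0.0, -10.3], [-0.0, 0.0, -10.3], [-0.0, 0.0, -10.3]] 
  lin [[0.0, 0.0, 0.0], [0.0, 0.0, 0.0], [0.0, 0.0, 0.0]]
```

Request:
{"fn": "send_rows", "kwargs": {
  "rot": [
    [0,0,-4],
    [0,0,-4],
    [0,0,-3.6],
    [0,0,-8.7],
    [0,0,-8.7]
  ],
  "linear": [
    [1.0,-3.1,-0.1],
    [1.2,-3.0,-0.1],
    [1.3,-3.0,-0.1],
    [-1.8,-2.8,0],
    [-1.3,-3.1,0]
  ],
  "jaw": [1,1,1,1,1]
}}

```text
time_s: 6.98
position: [0.6256, 0.1547, 0.4577]
eef_rot: [-179.9, -0.1, 32.2]
wrist_force: [0.6, 0.7, -2.3]
opening: 0.009
gripper_force: 49.7
```

Request:
{"fn": "send_rows", "kwargs": {
  "rot": [
    [0,0,-8.7],
    [0,0,-10.3],
    [0,0,-10.3],
    [0,0,-10.3],
    [0,0,-10.3]
  ],
  "linear": [
    [-0.8,-3.2,0],
    [0,0,0],
    [0,0,0],
    [0,0,0],
    [0,0,0]
  ],
  "jaw": [1,1,1,1,1]
}}

```text
time_s: 7.6
position: [0.6021, 0.1768, 0.4588]
eef_rot: [180.0, -0.1, 82.2]
wrist_force: [0.4, -1.1, -2.8]
opening: 0.0092
gripper_force: 49.6
```

Request:
{"fn": "send_rows", "kwargs": {
  "rot": [
    [0,0,-10.3],
    [0,0,-10.3],
    [0,0,-10.3],
    [0,0,-10.3],
    [0,0,-10.3]
  ],
  "linear": [
    [0,0,0],
    [0,0,0],
    [0,0,0],
    [0,0,0],
    [0,0,0]
  ],
  "jaw": [1,1,1,1,1]
}}

```text
time_s: 8.22
position: [0.6021, 0.1767, 0.4587]
eef_rot: [179.9, -0.1, 133.7]
wrist_force: [0.0, -0.5, -1.6]
opening: 0.0089
gripper_force: 49.7
```

Request:
{"fn": "send_rows", "kwargs": {
  "rot": [
    [0,0,-10.3],
    [0,0,-10.3],
    [0,0,-10.3],
    [0,0,0],
    [0,0,0]
  ],
  "linear": [
    [0,0,0],
    [0,0,0],
    [0,0,0],
    [0,0,0],
    [0,0,0]
  ],
  "jaw": [1,1,1,1,1]
}}

```text
time_s: 8.85
position: [0.6022, 0.1762, 0.4582]
eef_rot: [179.9, -0.0, 164.1]
wrist_force: [0.5, -0.0, -1.8]
opening: 0.0095
gripper_force: 49.6
```

Run:
```python
from h import *
s=r.get_state();print(s['joints'].round(1),s['wrist_force'],w(T(),[0,0,.155]),s['eef_rot'],s['opening'])
P,c,p,W=cloud('wrist','w3.png')
a=np.radians(73.6);y=np.array([np.cos(a),np.sin(a)]);x=np.array([y[1],-y[0]]);o=np.array([.6434,.0105])-y*.145
for n in ('wrist','top'):
    if n=='top': P,c,p,W=cloud('top')
    q=np.c_[(P[:,:2]-o)@x,(P[:,:2]-o)@y]*1e3
    for b in list(range(62,206,8)):
        m=(q[:,1]>b)&(q[:,1]<b+8)&(abs(q[:,0])<15)&(P[:,2]>.165)&(P[:,2]<.215)
        if m.sum()>2: print(n,b,m.sum(),'x',q[m,0].min().round(1),q[m,0].max().round(1),'z',P[m,2].max().round(3),'ymax',q[m,1].max().round(1))
seq(((.672,.11,.305),163.6),((.6515,.035,.3),163.6,.04),((.6435,.0105,.29),163.6,.02))
```

```text
[16.3 28.6 29.8 91.1  0.1 32.2] [ 0.53330149 -0.04188719 -1.76687744] [0.60215356 0.1764839  0.30323226] [ 1.79903993e+02 -2.98663029e-02  1.64068738e+02] 0.00947943686328192
wrist 62 189 x -6.8 6.9 z 0.194 ymax 70.0
wrist 70 228 x -7.4 7.7 z 0.194 ymax 78.0
wrist 78 120 x -4.1 3.8 z 0.191 ymax 85.9
wrist 86 104 x -4.2 4.1 z 0.191 ymax 94.0
wrist 94 112 x -4.5 4.1 z 0.191 ymax 101.9
wrist 102 108 x -4.0 3.5 z 0.191 ymax 110.0
wrist 110 111 x -4.1 3.3 z 0.191 ymax 118.0
wrist 118 107 x -4.1 3.6 z 0.191 ymax 125.9
wrist 126 133 x -6.3 7.2 z 0.193 ymax 134.0
wrist 134 163 x -6.1 6.9 z 0.192 ymax 142.0
wrist 142 111 x -4.5 3.0 z 0.191 ymax 149.9
wrist 150 138 x -6.6 6.5 z 0.194 ymax 158.0
wrist 158 161 x -6.5 6.4 z 0.193 ymax 166.0
wrist 166 120 x -4.3 4.8 z 0.191 ymax 174.0
wrist 174 100 x -4.7 4.2 z 0.191 ymax 181.9
wrist 182 41 x -4.2 -1.3 z 0.19 ymax 189.6
top 62 13 x -6.9 7.8 z 0.2 ymax 69.7
top 70 10 x -5.5 6.6 z 0.194 ymax 77.3
top 78 7 x -2.6 4.0 z 0.192 ymax 84.9
top 86 8 x -4.0 2.5 z 0.193 ymax 93.8
top 94 7 x -3.4 3.8 z 0.19 ymax 100.5
top 102 8 x -2.9 4.2 z 0.191 ymax 109.4
top 110 7 x -3.5 3.5 z 0.193 ymax 116.9
top 118 9 x -3.8 3.0 z 0.194 ymax 125.9
top 126 8 x -4.3 6.0 z 0.193 ymax 133.8
top 134 9 x -5.2 4.8 z 0.195 ymax 141.4
top 142 7 x -4.2 3.2 z 0.192 ymax 148.2
top 150 10 x -3.7 5.8 z 0.194 ymax 157.8
top 158 9 x -5.2 4.5 z 0.198 ymax 164.9
top 166 8 x -3.8 3.1 z 0.193 ymax 173.4
top 174 7 x -3.5 3.9 z 0.195 ymax 180.1
top 182 9 x -3.9 4.3 z 0.196 ymax 189.1
top 190 10 x -4.0 4.2 z 0.204 ymax 197.8
top 198 3 x -2.3 1.4 z 0.203 ymax 201.7
rot [[0.0, -0.0, 0.3], [0.0, -0.0, 0.3], [0.0, 0.0, 0.0], [0.0, 0.0, 0.0], [0.0, 0.0, 0.0]] 
  lin [[-4.3, -2.2, -0.1], [-4.3, -2.2, -0.1], [-0.1, -3.9, 0.2], [-0.1, -3.9, 0.2], [0.0, -1.3, 0.5]]
rot [[0.0, 0.0, 0.0]] 
  lin [[0.0, -1.3, 0.5]]
```

Request:
{"fn": "send_rows", "kwargs": {
  "rot": [
    [0,0,0.3],
    [0,0,0.3],
    [0,0,0],
    [0,0,0],
    [0,0,0]
  ],
  "linear": [
    [-4.3,-2.2,-0.1],
    [-4.3,-2.2,-0.1],
    [-0.1,-3.9,0.2],
    [-0.1,-3.9,0.2],
    [0,0,0]
  ],
  "jaw": [1,1,1,1,1]
}}

```text
time_s: 9.57
position: [0.6523, 0.0313, 0.4555]
eef_rot: [180.0, -0.1, 163.2]
wrist_force: [0.4, -0.3, -2.2]
opening: 0.0089
gripper_force: 49.6
```

Run:
```python
from h import *
s=r.get_state();print(s['joints'].round(1),s['wrist_force'],w(T(),[0,0,.155]),s['eef_rot'],s['opening'])
seq(((.6438,.011,.265),163.6,.02),((.6438,.011,.238),163.6,.01))
```

```text
[ 2.7 32.2 35.3 93.2  0.  19.5] [ 0.44332182 -0.25865264 -2.19356309] [0.65208273 0.0313632  0.30052612] [ 1.79991427e+02 -9.96181887e-02  1.63249525e+02] 0.00890297398957591
rot [[0.0, -0.0, -0.1], [0.0, -0.0, -0.1], [0.0, -0.0, -0.1], [0.0, 0.0, 0.0], [0.0, 0.0, 0.0]] 
  lin [[0.1, -0.7, 1.2], [0.1, -0.7, 1.2], [0.1, -0.7, 1.2], [0.0, -0.0, 0.9], [0.0, -0.0, 0.9]]
rot [[0.0, 0.0, 0.0]] 
  lin [[0.0, -0.0, 0.9]]
```

Request:
{"fn": "send_rows", "kwargs": {
  "rot": [
    [0,0,-0.1],
    [0,0,-0.1],
    [0,0,-0.1],
    [0,0,0]
  ],
  "linear": [
    [0.1,-0.7,1.2],
    [0.1,-0.7,1.2],
    [0.1,-0.7,1.2],
    [0,0,0]
  ],
  "jaw": [1,1,1,1]
}}

```text
time_s: 10.07
position: [0.6436, 0.0155, 0.4186]
eef_rot: [180.0, -0.2, 163.8]
wrist_force: [0.2, 0.3, -1.6]
opening: 0.0091
gripper_force: 49.6
```

Request:
{"fn": "send_rows", "kwargs": {
  "rot": [
    [0,0,0],
    [0,0,0],
    [0,0,0],
    [0,0,0],
    [0,0,0]
  ],
  "linear": [
    [0,0,0.8],
    [0,0,0.8],
    [0,0,0.8],
    [0,0,0.3],
    [0,0,0]
  ],
  "jaw": [1,1,1,1,1]
}}

```text
time_s: 10.7
position: [0.6436, 0.0151, 0.3923]
eef_rot: [180.0, -0.1, 163.9]
wrist_force: [-1.7, 0.3, -0.5]
opening: 0.0092
gripper_force: 49.9
```

Run:
```python
from h import *
s=r.get_state();print(s['wrist_force'],w(T(),[0,0,.155]),s['eef_rot'],s['opening'])
P,c,p,W=cloud('wrist','w4.png')
```

```text
[-1.69061634  0.26259474 -0.47897061] [0.64325721 0.01535152 0.23733746] [ 1.79952486e+02 -1.33716435e-01  1.63867563e+02] 0.009229755262745132
```

View pics/w4.png

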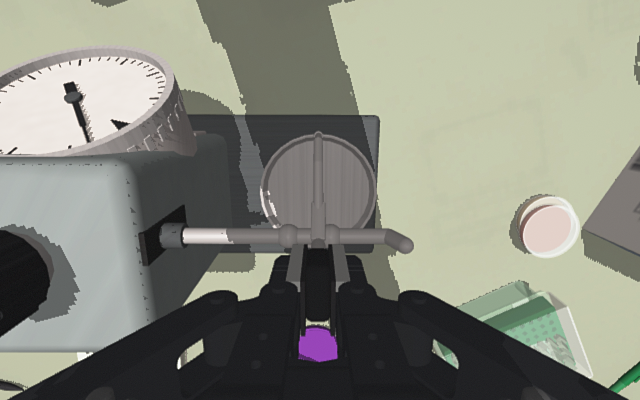

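The saddle at (318,230) is about 4–5 mm toward the outer ball; the inner ball is at (288,235). I'll lift, shift, lower and release.

Request:
{"fn": "send_rows", "kwargs": {
  "rot": [
    [0,0,0],
    [0,0,0],
    [0,0,0],
    [0,0,0],
    [0,0,0]
  ],
  "linear": [
    [0,0,-1.4],
    [-0.05,-0.5,0],
    [0,0,0.7],
    [0,0,0.7],
    [0,0,0]
  ],
  "jaw": [1,1,1,1,1]
}}

```text
time_s: 11.38
position: [0.6425, 0.0102, 0.3912]
eef_rot: [180.0, -0.2, 163.9]
wrist_force: [-2.2, -0.3, -0.8]
opening: 0.0094
gripper_force: 49.9
```

Run:
```python
from h import *
s=r.get_state();print(s['wrist_force'],w(T(),[0,0,.155]),s['eef_rot'],s['opening'])
```

```text
[-2.15388291 -0.32530645 -0.7615938 ] [0.64198968 0.01037839 0.23619238] [179.97713882  -0.22151876 163.86700369] 0.009361134944229714
```

Request:
{"fn": "send_rows", "kwargs": {
  "rot": [
    [0,0,0],
    [0,0,0],
    [0,0,0],
    [0,0,0],
    [0,0,0]
  ],
  "linear": [
    [0.1,0,0],
    [0,0,0],
    [0,0,0],
    [0,0,0],
    [0,0,0]
  ],
  "jaw": [0.7,0.5,0.3,0,0]
}}

```text
time_s: 12.0
position: [0.642, 0.0104, 0.3927]
eef_rot: [179.9, -0.1, 163.9]
wrist_force: [0.2, 0.9, -0.3]
opening: 0.0426
gripper_force: 0.0
```

Request:
{"fn": "send_rows", "kwargs": {
  "rot": [
    [0,0,0],
    [0,0,0],
    [0,0,0],
    [0,0,0],
    [0,0,0]
  ],
  "linear": [
    [0,0,-2],
    [0,0,-4],
    [0,0,-6],
    [-1,0,-1],
    [0,0,0]
  ],
  "jaw": [0,0,0,0,0]
}}

```text
time_s: 12.62
position: [0.6521, 0.0073, 0.5234]
eef_rot: [179.9, 0.1, 163.9]
wrist_force: [1.0, 0.2, -0.7]
opening: 0.0426
gripper_force: 0.0
```

Run:
```python
from h import *
s=r.get_state();print(w(T(),[0,0,.155]),s['eef_rot'],s['opening'],s['joints'].round(0))
P,c,p,W=cloud('wrist','w5.png')
a=np.radians(73.6);y=np.array([np.cos(a),np.sin(a)]);x=np.array([y[1],-y[0]]);o=np.array([.6434,.0105])-y*.145
Q=sel(P,(.6434,.0105),.03,.235,.26); 
if len(Q): print((Q.mean(0)[:2]-o)@y,(Q.mean(0)[:2]-o)@x)
seq(((.50,.16,.36),163.6),((.37,.11,.36),163.6),((.37,-.05,.36),163.6))
```

```text
[0.65242549 0.00752195 0.36844982] [1.79890758e+02 8.60965481e-02 1.63850133e+02] 0.042575731627288095 [  1.  34.  48. 104.   0.  17.]
416 [0.6422 0.0094 0.2431] dir 162.6 rect 643.1 9.4 [ 9.9 23.5] 73.7 zmax 0.2454
0.14364289292447985 -0.0008155173370381794
rot [[0.0, -0.0, 0.1], [0.0, -0.0, 0.1], [0.0, -0.0, 0.1], [0.0, -0.0, 0.1], [0.0, 0.0, 0.0]] 
  lin [[4.7, 2.6, 0.2], [4.7, 2.6, 0.2], [4.7, 2.6, 0.2], [4.7, 2.6, 0.2], [3.7, -2.8, -0.0]]
rot [[0.0, 0.0, 0.0], [0.0, 0.0, 0.0], [0.0, 0.0, 0.0], [0.0, 0.0, 0.0], [0.0, 0.0, 0.0]] 
  lin [[3.7, -2.8, -0.0], [3.7, -2.8, -0.0], [-1.5, -5.1, -0.0], [-1.5, -5.1, -0.0], [-1.5, -5.1, -0.0]]
```

View pics/w5.png

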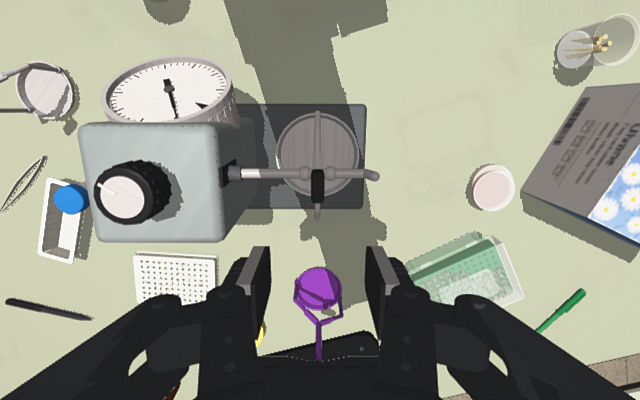

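The wide pan hangs in the rear seat with its tab at (318,186), about 144 mm along the bar. Next I go over the balance to the steel small pan.

Run:
```python
from h import *
seq(((.475,-.30,.36),120),((.465,-.317,.30),120))
```

```text
rot [[0.0, -0.0, 6.3], [0.0, -0.0, 6.3], [0.0, -0.0, 6.3], [0.0, -0.0, 6.3], [0.0, -0.0, 6.3]] 
  lin [[1.2, -4.9, 0.1], [0.7, -5.0, 0.1], [0.1, -5.1, 0.1], [-0.4, -5.0, 0.1], [-1.0, -5.0, 0.1]]
rot [[0.0, -0.0, 6.3], [0.0, -0.0, 6.3], [0.0, 0.0, 0.0], [0.0, 0.0, 0.0]] 
  lin [[-1.5, -4.8, 0.1], [-2.0, -4.6, 0.1], [-0.5, -0.9, 3.0], [-0.5, -0.9, 3.0]]
```

Request:
{"fn": "send_rows", "kwargs": {
  "rot": [
    [0,0,6.3],
    [0,0,6.3],
    [0,0,6.3],
    [0,0,6.3],
    [0,0,6.3]
  ],
  "linear": [
    [1.2,-4.9,0.1],
    [0.7,-5.0,0.1],
    [0.1,-5.1,0.1],
    [-0.4,-5.0,0.1],
    [-1.0,-5.0,0.1]
  ],
  "jaw": [0,0,0,-0.5,-1]
}}

```text
time_s: 13.3
position: [0.5232, -0.2124, 0.5155]
eef_rot: [-179.9, -0.3, 132.2]
wrist_force: [0.9, -0.4, -0.9]
opening: 0.0771
gripper_force: 0.0
```

Request:
{"fn": "send_rows", "kwargs": {
  "rot": [
    [0,0,6.3],
    [0,0,6.3],
    [0,0,0],
    [0,0,0],
    [0,0,0]
  ],
  "linear": [
    [-1.5,-4.8,0.1],
    [-2.0,-4.6,0.1],
    [-0.5,-0.9,3.0],
    [-0.5,-0.9,3.0],
    [0,0,0]
  ],
  "jaw": [-1,-1,-1,-1,-1]
}}

```text
time_s: 13.92
position: [0.4617, -0.3154, 0.4512]
eef_rot: [-179.8, -0.6, 119.7]
wrist_force: [-0.5, -0.0, -0.4]
opening: 0.0855
gripper_force: 0.0
```

Run:
```python
from h import *
s=r.get_state();print(w(T(),[0,0,.155]),s['eef_rot'],s['opening'],s['joints'].round(0))
P,c,p,W=cloud('wrist','w6.png')
sel(P,(.464,-.317),.03,.19,.21);sel(P,(.464,-.317),.03,.17,.21); Q=sel(P,(.464,-.317),.05,.05,.14)
m=(np.hypot(*(P[:,:2]-(.464,-.317)).T)<.05)&(P[:,2]>.05)&(P[:,2]<.15); print('colour',c[m].mean(0))
import sys
(cx,cy),wh,an=cv2.minAreaRect((P[(np.hypot(*(P[:,:2]-(.464,-.317)).T)<.03)&(P[:,2]>.19)&(P[:,2]<.21)][:,:2]*1000).astype(np.float32))
seq(((cx/1e3,cy/1e3,.185),120,.04))
```

```text
[ 0.46043258 -0.31438485  0.29618868] [-179.77660102   -0.56281364  119.68399674] 0.08551890303579059 [-34.  20.  16.  86.   0.  26.]
479 [ 0.4625 -0.3202  0.1956] dir 118.7 rect 462.7 -320.7 [10.  23.9] 29.4 zmax 0.1983
541 [ 0.462  -0.3192  0.1942] dir 118.4 rect 462.7 -320.6 [10. 24.] 29.2 zmax 0.1983
343 [ 0.4556 -0.3078  0.0921] dir 118.8 rect 453.1 -303.8 [ 7.  37.4] 29.6 zmax 0.1392
colour [174.32571429 167.22857143 164.38857143]
rot [[-0.0, -0.1, -0.1], [-0.0, -0.1, -0.1], [-0.0, -0.1, -0.1]] 
  lin [[-0.2, -0.1, 3.8], [-0.2, -0.1, 3.8], [-0.2, -0.1, 3.8]]
```

Request:
{"fn": "send_rows", "kwargs": {
  "rot": [
    [0,-0.1,0],
    [0,-0.1,0],
    [0,-0.1,0],
    [0,0,0],
    [0,0,0]
  ],
  "linear": [
    [-0.2,0,3.8],
    [-0.2,-0.1,3.8],
    [-0.2,0,3.6],
    [0,0,0],
    [0,0,0]
  ],
  "jaw": [-1,-1,-1,0,1]
}}

```text
time_s: 14.6
position: [0.4661, -0.3213, 0.3454]
eef_rot: [179.9, 0.4, 119.8]
wrist_force: [0.2, 0.5, 0.2]
opening: 0.0513
gripper_force: 0.0
```

Request:
{"fn": "send_rows", "kwargs": {
  "rot": [
    [0,0,0],
    [0,0,0],
    [0,0,0],
    [0,0,0]
  ],
  "linear": [
    [0,0,0],
    [0,0,0],
    [0,0,0],
    [0,0,0]
  ],
  "jaw": [1,1,1,1]
}}

```text
time_s: 15.1
position: [0.4655, -0.3217, 0.3447]
eef_rot: [180.0, 0.4, 119.8]
wrist_force: [-0.2, -0.2, 5.6]
opening: 0.009
gripper_force: 49.9
```

Run:
```python
from h import *
s=r.get_state();print(w(T(),[0,0,.155]),s['eef_rot'],s['opening'],s['gripper_force'])
seq(((.46,-.318,.375),120,.06),((.375,-.20,.375),135),((.365,-.02,.375),150),((.45,.14,.375),163.6),((.675,.125,.36),163.6))
```

```text
[ 0.4661156  -0.32251169  0.18967281] [179.95068582   0.36120194 119.75137294] 0.008971972397421821 49.92349684238434
rot [[0.0, 0.1, -0.1], [0.0, 0.1, -0.1], [0.0, 0.1, -0.1], [0.0, 0.1, -0.1], [0.0, 0.0, -5.0]] 
  lin [[0.1, -0.1, -4.6], [0.1, -0.1, -4.6], [0.1, -0.1, -4.6], [0.1, -0.1, -4.6], [4.8, -0.5, -0.0]]
rot [[0.0, 0.0, -5.0], [0.0, 0.0, -5.0], [-0.0, 0.0, -3.8], [-0.0, 0.0, -3.8], [-0.0, 0.0, -3.8]] 
  lin [[4.8, -0.1, -0.0], [4.8, 0.4, 0.0], [3.4, 3.0, 0.0], [3.2, 3.2, 0.0], [2.9, 3.4, 0.0]]
rot [[-0.0, 0.0, -3.8], [0.0, 0.0, -3.4], [0.0, 0.0, -3.4], [0.0, 0.0, -3.4], [0.0, 0.0, -3.4]] 
  lin [[2.7, 3.6, 0.0], [0.2, 4.5, 0.0], [-0.1, 4.5, 0.0], [-0.4, 4.5, 0.0], [-0.6, 4.5, 0.0]]
rot [[0.0, 0.0, 0.0], [0.0, 0.0, 0.0], [0.0, 0.0, 0.0], [0.0, 0.0, 0.0], [0.0, 0.0, 0.0]] 
  lin [[-4.4, 1.0, 0.3], [-4.4, 1.0, 0.3], [-4.4, 1.0, 0.3], [-4.4, 1.0, 0.3], [-4.4, 1.0, 0.3]]
```

Request:
{"fn": "send_rows", "kwargs": {
  "rot": [
    [0,0,0],
    [0,0,0],
    [0,0,0],
    [0,0,0],
    [0,0,-5]
  ],
  "linear": [
    [0,0,-4.6],
    [0,0,-4.7],
    [0,0,-4.7],
    [0,0,-4.6],
    [4.8,-0.5,0]
  ],
  "jaw": [1,1,1,1,1]
}}

```text
time_s: 15.72
position: [0.4392, -0.2836, 0.5323]
eef_rot: [179.8, 0.7, 124.8]
wrist_force: [-0.1, 0.7, -0.8]
opening: 0.0088
gripper_force: 49.1
```

Request:
{"fn": "send_rows", "kwargs": {
  "rot": [
    [0,0,-5],
    [0,0,-5],
    [0,0,-3.8],
    [0,0,-3.8],
    [0,0,-3.8]
  ],
  "linear": [
    [4.8,-0.1,0],
    [4.8,0.4,0],
    [3.4,3.0,0],
    [3.2,3.2,0],
    [2.9,3.4,0]
  ],
  "jaw": [1,1,1,1,1]
}}

```text
time_s: 16.35
position: [0.3727, -0.0669, 0.5281]
eef_rot: [-179.9, 0.2, 146.3]
wrist_force: [0.5, 0.1, -1.0]
opening: 0.0089
gripper_force: 49.1
```

Request:
{"fn": "send_rows", "kwargs": {
  "rot": [
    [0,0,-3.8],
    [0,0,-3.4],
    [0,0,-3.4],
    [0,0,-3.4],
    [0,0,-3.4]
  ],
  "linear": [
    [2.7,3.6,0],
    [0.2,4.5,0],
    [-0.1,4.5,0],
    [-0.4,4.5,0],
    [-0.6,4.5,0]
  ],
  "jaw": [1,1,1,1,1]
}}

```text
time_s: 16.98
position: [0.4555, 0.138, 0.5274]
eef_rot: [-179.8, 0.1, 163.7]
wrist_force: [1.2, -0.5, -0.1]
opening: 0.0089
gripper_force: 49.1
```

Run:
```python
from h import *
s=r.get_state();print(w(T(),[0,0,.155]),s['eef_rot'],s['opening'],s['gripper_force'],s['wrist_force'])
seq(((.683,.150,.37),163.6),((.678,.128,.338),163.6))
```

```text
[0.45560986 0.13748765 0.3724139 ] [-1.79837839e+02  1.06050240e-01  1.63690743e+02] 0.008889639833889637 49.102152585983276 [ 1.17914397 -0.54007651 -0.0599439 ]
rot [[-0.0, 0.0, 0.0], [-0.0, 0.0, 0.0], [-0.0, 0.0, 0.0], [-0.0, 0.0, 0.0], [-0.0, 0.0, 0.0]] 
  lin [[-4.3, 1.5, 0.1], [-4.3, 1.5, 0.1], [-4.3, 1.5, 0.1], [-4.3, 1.5, 0.0], [-4.3, 1.5, 0.0]]
rot [[0.0, 0.0, 0.0]] 
  lin [[-0.1, -2.3, 3.2]]
```

Run:
```python
from h import *
seq(((.56,.15,.337),163.6),((.668,.093,.335),163.6))
```

```text
rot [[-0.1, 0.0, 0.0], [-0.1, 0.0, 0.0], [-0.1, 0.0, 0.0], [0.0, 0.0, 0.0], [0.0, 0.0, 0.0]] 
  lin [[-3.2, 1.4, 1.2], [-3.2, 1.4, 1.2], [-3.2, 1.4, 1.2], [-4.0, -0.8, 0.1], [-4.0, -0.8, 0.1]]
rot [[0.0, 0.0, 0.0]] 
  lin [[-4.0, -0.8, 0.1]]
```

Request:
{"fn": "send_rows", "kwargs": {
  "rot": [
    [0,0,0],
    [0,0,0],
    [0,0,0],
    [0,0,0],
    [0,0,0]
  ],
  "linear": [
    [-3.2,1.4,1.2],
    [-3.2,1.4,1.2],
    [-3.2,1.4,1.2],
    [-4.0,-0.8,0],
    [-4.0,-0.8,0]
  ],
  "jaw": [1,1,1,1,1]
}}

```text
time_s: 17.6
position: [0.6324, 0.1116, 0.4911]
eef_rot: [-179.8, 0.0, 163.6]
wrist_force: [0.3, 1.5, 0.0]
opening: 0.0091
gripper_force: 49.1
```

Request:
{"fn": "send_rows", "kwargs": {
  "rot": [
    [0,0,0],
    [0,0,0],
    [0,0,0]
  ],
  "linear": [
    [-4.0,-0.8,0.1],
    [0,0,0],
    [0,0,0]
  ],
  "jaw": [1,1,1]
}}

```text
time_s: 17.98
position: [0.6674, 0.0926, 0.4903]
eef_rot: [-179.8, 0.0, 163.6]
wrist_force: [-0.2, -0.2, -0.9]
opening: 0.009
gripper_force: 49.1
```

Run:
```python
from h import *
s=r.get_state();print(w(T(),[0,0,.155]),s['eef_rot'],s['opening'],s['gripper_force'],s['wrist_force'])
P,c,p,W=cloud('wrist','w7.png')
a=np.radians(73.6);y=np.array([np.cos(a),np.sin(a)]);x=np.array([y[1],-y[0]]);o=np.array([.6434,.0105])-y*.145
q=np.c_[(P[:,:2]-o)@x,(P[:,:2]-o)@y]*1e3
for b in list(range(150,206,6)):
    m=(q[:,1]>b)&(q[:,1]<b+6)&(abs(q[:,0])<15)&(P[:,2]>.165)&(P[:,2]<.215)
    if m.sum()>2: print(b,m.sum(),'x',q[m,0].min().round(1),q[m,0].max().round(1),'z',P[m,2].max().round(3))
g=w(T(),[0,0,.155]);print('grasp in bar frame',(g[:2]-o)@x,(g[:2]-o)@y)
f=lambda k:tuple((o+y*k).tolist())
seq(((*f(.172),.335),163.7,.03),((*f(.170),.30),163.7,.02))
```

```text
[0.66730633 0.09218984 0.33528183] [-1.79831861e+02  1.57422269e-02  1.63553266e+02] 0.009006882147655213 49.066200256347656 [-0.17790296 -0.15886597 -0.86945986]
150 88 x -5.7 7.2 z 0.186
156 115 x -6.2 7.6 z 0.186
162 77 x -3.8 5.0 z 0.184
168 78 x -3.8 5.0 z 0.184
174 77 x -3.8 5.0 z 0.184
180 79 x -3.8 5.0 z 0.183
186 65 x -4.0 4.6 z 0.195
192 84 x -3.9 4.5 z 0.197
198 16 x -2.3 3.9 z 0.195
grasp in bar frame -0.0005078066557542289 0.23038531154496825
rot [[-0.1, 0.0, -0.1], [-0.1, 0.0, -0.1], [0.0, 0.0, 0.0], [0.0, 0.0, 0.0]] 
  lin [[-0.0, -2.9, 0.1], [-0.0, -2.9, 0.1], [0.0, -0.1, 1.8], [0.0, -0.1, 1.8]]
```

View pics/w7.png

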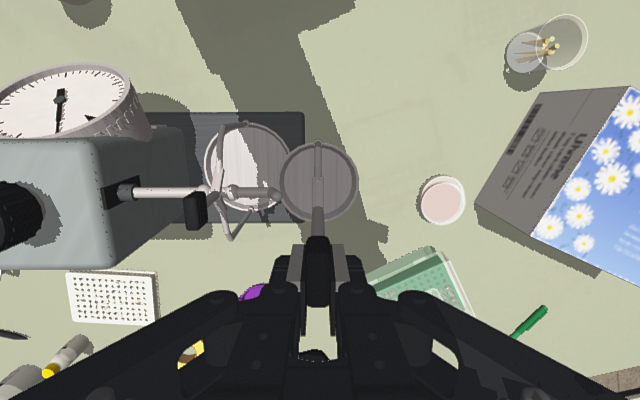

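Request:
{"fn": "send_rows", "kwargs": {
  "rot": [
    [0,0,0],
    [0,0,0],
    [0,0,0],
    [0,0,0]
  ],
  "linear": [
    [0,-2.9,0],
    [0,-3.0,0],
    [0,-0.1,1.7],
    [0,0,1.6]
  ],
  "jaw": [1,1,1,1]
}}

```text
time_s: 18.52
position: [0.6491, 0.0353, 0.4601]
eef_rot: [-179.9, 0.3, 163.6]
wrist_force: [-0.5, 0.7, -1.1]
opening: 0.009
gripper_force: 49.1
```

Run:
```python
from h import *
s=r.get_state();print(w(T(),[0,0,.155]),s['eef_rot'],s['opening'],s['gripper_force'],s['wrist_force'])
a=np.radians(73.6);y=np.array([np.cos(a),np.sin(a)]);x=np.array([y[1],-y[0]]);o=np.array([.6434,.0105])-y*.145
g=w(T(),[0,0,.155]);print('grasp in bar frame',(g[:2]-o)@x,(g[:2]-o)@y)
```

```text
[0.64974138 0.03484073 0.30509791] [-179.9223487     0.28161292  163.59177611] 0.009011900412067494 49.070321917533875 [-0.45654898  0.65944089 -1.14875145]
grasp in bar frame -0.000789019086155244 0.17014083983516928
```

Lower onto the bar: contact is expected at about 0.280 and loaded at 0.276.

Request:
{"fn": "send_rows", "kwargs": {
  "rot": [
    [0,0,0],
    [0,0,0],
    [0,0,0],
    [0,0,0],
    [0,0,0]
  ],
  "linear": [
    [-0.05,0,1.0],
    [0,0,1.0],
    [0,0,0.6],
    [0,0,0.3],
    [0,0,0]
  ],
  "jaw": [1,1,1,1,1]
}}

```text
time_s: 19.15
position: [0.6512, 0.0348, 0.4297]
eef_rot: [-179.9, 0.2, 163.6]
wrist_force: [0.9, -0.9, 1.0]
opening: 0.0092
gripper_force: 49.2
```

Run:
```python
from h import *
s=r.get_state();print(w(T(),[0,0,.155]),s['wrist_force'])
a=np.radians(73.6);y=np.array([np.cos(a),np.sin(a)]);x=np.array([y[1],-y[0]]);o=np.array([.6434,.0105])-y*.145
g=w(T(),[0,0,.155]);print('grasp in bar frame',(g[:2]-o)@x,(g[:2]-o)@y)
```

```text
[0.65165012 0.03429928 0.2747382 ] [ 0.87594431 -0.85809465  0.9889568 ]
grasp in bar frame 0.001194928441237553 0.17016033093110897
```

Request:
{"fn": "send_rows", "kwargs": {
  "rot": [
    [0,0,0],
    [0,0,0],
    [0,0,0],
    [0,0,0],
    [0,0,0]
  ],
  "linear": [
    [0,0,0],
    [0,0,0],
    [0,0,0],
    [0,0,0],
    [0,0,0]
  ],
  "jaw": [0.7,0.5,0.4,0.4,0.4]
}}

```text
time_s: 19.77
position: [0.6511, 0.0347, 0.4295]
eef_rot: [-179.9, 0.1, 163.6]
wrist_force: [-0.5, 0.6, 0.5]
opening: 0.0256
gripper_force: 0.0
```

Request:
{"fn": "send_rows", "kwargs": {
  "rot": [
    [0,0,0],
    [0,0,0],
    [0,0,0],
    [0,0,0],
    [0,0,0]
  ],
  "linear": [
    [0,0,-2],
    [0,0,-4],
    [0,0,-3],
    [0,0,0],
    [0,0,0]
  ],
  "jaw": [0.4,0.4,0.4,0.4,0.4]
}}

```text
time_s: 20.4
position: [0.651, 0.035, 0.5185]
eef_rot: [-179.8, 0.1, 163.6]
wrist_force: [-0.4, -0.8, 0.2]
opening: 0.0256
gripper_force: 0.0
```

Run:
```python
from h import *
s=r.get_state();print(w(T(),[0,0,.155]),s['joints'].round(1),s['opening'])
P,c,p,W=cloud('wrist','w8.png')
a=np.radians(73.6);y=np.array([np.cos(a),np.sin(a)]);x=np.array([y[1],-y[0]]);o=np.array([.6434,.0105])-y*.145
for z0,z1 in((.225,.25),(.268,.30)):
    Q=sel(P,(.647,.025),.04,z0,z1)
    if len(Q)>3: print((Q.mean(0)[:2]-o)@y,(Q.mean(0)[:2]-o)@x)
Q=sel(P,(.607,-.13),.04,.24,.27)
m=(P[:,2]>.235)&(P[:,2]<.262)&(np.hypot(P[:,0]-.607,P[:,1]+.13)<.05)
print('knobcircle',cv2.minEnclosingCircle((P[m,:2]*1000).astype(np.float32)), P[m,2].max())
print(spot('dial_zero','wrist',W),spot('pointer_tip','wrist',W),spot('knob_grip','wrist',W))
```

```text
[0.65113008 0.03447859 0.36347568] [  3.1  33.6  47.  103.4  -0.2  19.5] 0.025556272538873746
466 [0.6422 0.0103 0.238 ] dir 163.9 rect 646.4 19.3 [31.3 23.7] 73.3 zmax 0.2419
0.14448415172940005 -0.0010804738668045513
592 [0.6503 0.0335 0.2787] dir 163.3 rect 651.6 33.0 [ 9.9 23.7] 73.3 zmax 0.2817
0.1689667402348805 9.00304817953476e-05
3150 [ 0.6072 -0.128   0.2478] dir 99.6 rect 607.5 -130.2 [46.2 46.4] 69.1 zmax 0.2516
knobcircle ((608.0814819335938, -130.3101806640625), 23.841373443603516) 0.25158667302958326
[(0.81, [0.533, -0.116, 0.143]), (0.58, [0.627, 0.002, 0.042])] [(0.63, [0.532, -0.114, 0.149])] [(0.56, [0.606, -0.122, 0.254]), (0.27, [0.638, -0.013, 0.177])]
```

View pics/w8.png

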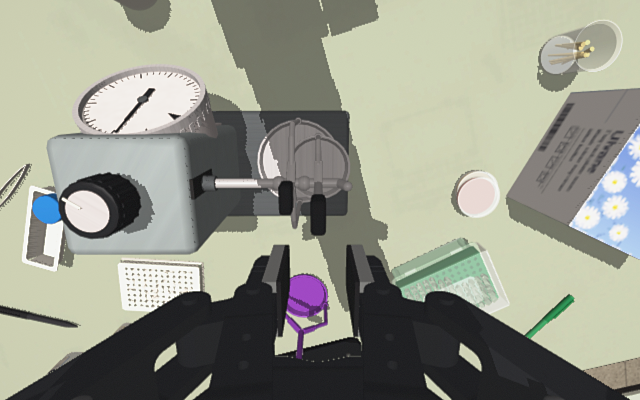

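Both pans hang in their seats, at 144.5 and 169 mm along the bar; the tabs show at (286,195) and (318,213). Now I hover over the knob and read the dial. In this view the pointer runs from (144,98) to (115,132) and the wedge is at (175,117).

Run:
```python
from h import *
seq(((.57,-.12,.345),163.6))
```

```text
rot [[-0.0, -0.0, -0.0], [-0.0, -0.0, -0.0], [-0.0, -0.0, -0.0], [-0.0, -0.0, -0.0]] 
  lin [[0.8, -4.3, 0.5], [0.8, -4.3, 0.5], [0.8, -4.3, 0.5], [0.8, -4.3, 0.5]]
```

Request:
{"fn": "send_rows", "kwargs": {
  "rot": [
    [0,0,0],
    [0,0,0],
    [0,0,0],
    [0,0,0],
    [0,0,0]
  ],
  "linear": [
    [0.8,-4.3,0],
    [0.8,-4.3,0.6],
    [0.8,-4.3,0.6],
    [0.8,-4.3,0.6],
    [0,0,0]
  ],
  "jaw": [0.4,0,-0.5,-1,-1]
}}

```text
time_s: 21.22
position: [0.5701, -0.1235, 0.5011]
eef_rot: [-179.8, 0.0, 163.3]
wrist_force: [-0.4, -0.2, -0.2]
opening: 0.0857
gripper_force: 0.0
```

```bash
cat > dial.py <<'E'
from h import *
def rectify(n,f=None,c=None):
    im,d,p,W=snap(n)
    v,u=np.nonzero(d>0); z=d[v,u]
    P=np.c_[(u-p['cx'])/p['fx']*z,(v-p['cy'])/p['fy']*z,z]@W[:3,:3].T+W[:3,3]
    B=R.from_euler('z',-16.4,degrees=True).as_matrix(); o=np.array([.6025,-.1286,0]) # origin from bar: seat-145mm
    q=(P-o)@B; a=np.radians(35)
    ex=np.array([0,-1,0.]); ey=np.array([np.sin(a),0,np.cos(a)]); nn=np.array([-np.cos(a),0,np.sin(a)])
    # dial frame: right (seen by reader facing +x) = -y ; up = leaning back
    m=(q[:,0]<-.02)&(q[:,0]>-.13)&(q[:,2]>.09)&(q[:,2]<.2)&(abs(q[:,1])<.07)
    br=im[v,u].astype(int).min(1)>200
    h=q[m&br]@nn; off=np.median(h)
    G=np.arange(-70,70.1,.25)/1e3; X,Y=np.meshgrid(G,G[::-1])
    # dial centre guess: card pts
    k=m&br&(abs(q@nn-off)<.006); uv=np.c_[q[k]@ex,q[k]@ey]; (cx,cy),rad=cv2.minEnclosingCircle((uv*1e3).astype(np.float32))
    if c is not None: cx,cy=c
    print(n,'plane',off.round(4),'centre',cx,cy,'r',rad,'pts',k.sum())
    Q=(X[...,None]+cx/1e3)*ex+(Y[...,None]+cy/1e3)*ey+off*nn
    Wd=Q@B.T+o; C=(Wd-W[:3,3])@W[:3,:3]
    mu=(C[...,0]/C[...,2]*p['fx']+p['cx']).astype(np.float32); mv=(C[...,1]/C[...,2]*p['fy']+p['cy']).astype(np.float32)
    out=cv2.remap(im,mu,mv,cv2.INTER_LINEAR)
    if f: cv2.imwrite('pics/'+f,out[:,:,::-1])
    return out
E
python3 - <<'E'
from dial import *
a=rectify('wrist'); b=rectify('scene')
cv2.imwrite('pics/d1.png',cv2.resize(np.hstack([a,b])[:,:,::-1],(800,400)))
E
```

```text
wrist plane 0.1419 centre 21.731643676757812 73.30215454101562 r 47.2586669921875 pts 1496
scene plane 0.1418 centre 20.610668182373047 69.71548461914062 r 47.37380599975586 pts 171
```

View pics/d1.png

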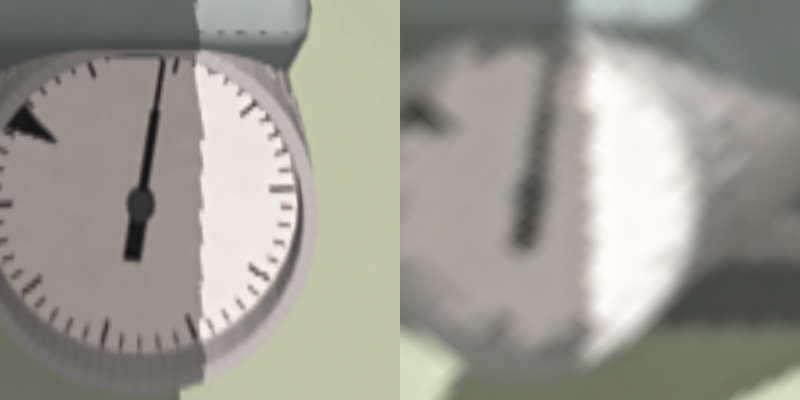

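The rectified dial (left) shows the hub at (141,203), the pointer tip at (163,60), i.e. +8.7°, and the wedge at about -55.6°. The card has to turn clockwise by about 64°, so the knob turns clockwise too.

Run:
```python
from h import *
seq(((.6078,-.1302,.30),163.3,.03),((.6078,-.1302,.237),163.3,.04))
```

```text
rot [[-0.1, 0.1, 0.1], [-0.1, 0.1, 0.1], [0.0, 0.0, 0.0], [0.0, 0.0, 0.0]] 
  lin [[-1.9, 0.1, 2.3], [-1.9, 0.1, 2.3], [0.0, -0.0, 3.1], [0.0, -0.0, 3.1]]
```

Request:
{"fn": "send_rows", "kwargs": {
  "rot": [
    [-0.1,0,0],
    [-0.1,0,0],
    [0,0,0],
    [0,0,0],
    [0,0,0]
  ],
  "linear": [
    [-1.9,0.1,2.3],
    [-1.9,0.1,2.3],
    [0,0,3.1],
    [0,0,3.1],
    [0,0,0]
  ],
  "jaw": [-1,-1,-1,-1,-1],
  "newtons": 25
}}

```text
time_s: 21.95
position: [0.6088, -0.1284, 0.3905]
eef_rot: [180.0, -0.2, 163.7]
wrist_force: [-0.5, 1.0, -0.0]
opening: 0.0853
gripper_force: 0.0
```

Request:
{"fn": "send_rows", "kwargs": {
  "rot": [
    [0,0,0],
    [0,0,0],
    [0,0,0],
    [0,0,0],
    [0,0,0]
  ],
  "linear": [
    [0,0,0],
    [0,0,0],
    [0,0,0],
    [0,0,0],
    [0,0,0]
  ],
  "jaw": [0,1,1,1,1]
}}

```text
time_s: 22.58
position: [0.609, -0.1307, 0.3962]
eef_rot: [-180.0, 0.4, 163.5]
wrist_force: [-1.6, -2.9, 5.2]
opening: 0.0454
gripper_force: 27.0
```

Request:
{"fn": "send_rows", "kwargs": {
  "rot": [
    [0,0,8],
    [0,0,8],
    [0,0,8],
    [0,0,8],
    [0,0,0]
  ],
  "linear": [
    [0,0,0],
    [0,0,0],
    [0,0,0],
    [0,0,0],
    [0,0,0]
  ],
  "jaw": [1,1,1,1,1]
}}

```text
time_s: 23.2
position: [0.6086, -0.1314, 0.3962]
eef_rot: [179.9, 0.4, 131.4]
wrist_force: [-2.6, -4.6, 6.9]
opening: 0.045
gripper_force: 27.1
```

Run:
```python
from dial import *
s=r.get_state();print(w(T(),[0,0,.155]),s['eef_rot'],s['wrist_force'],s['gripper_force'])
```

```text
[ 0.60937517 -0.13201094  0.2412088 ] [179.92166508   0.37075511 131.41841139] [-2.56126965 -4.58255124  6.94016035] 27.07515388727188
```

Request:
{"fn": "send_rows", "kwargs": {
  "rot": [
    [0,0,8],
    [0,0,8],
    [0,0,8],
    [0,0,8.2],
    [0,0,0]
  ],
  "linear": [
    [0,0,0],
    [0,0,0],
    [0,0,0],
    [0,0,0],
    [0,0,0]
  ],
  "jaw": [1,1,1,1,1]
}}

```text
time_s: 23.82
position: [0.6078, -0.1318, 0.3962]
eef_rot: [179.9, 0.3, 99.2]
wrist_force: [-5.2, -5.8, 8.5]
opening: 0.0453
gripper_force: 27.2
```

Request:
{"fn": "send_rows", "kwargs": {
  "rot": [
    [0,0,0],
    [0,0,0],
    [0,0,0],
    [0,0,0],
    [0,0,0]
  ],
  "linear": [
    [0,0,0],
    [0,0,0],
    [0,0,0],
    [0,0,0],
    [0,0,-4]
  ],
  "jaw": [0,-0.5,-1,-1,-1]
}}

```text
time_s: 24.45
position: [0.6082, -0.1294, 0.4299]
eef_rot: [-179.7, -0.2, 99.4]
wrist_force: [-0.2, 0.3, 0.5]
opening: 0.0855
gripper_force: 0.0
```

Run:
```python
from dial import *
s=r.get_state();print(w(T(),[0,0,.155]),s['eef_rot'],s['wrist_force'])
seq(((.6088,-.1302,.345),130),((.565,-.122,.345),163.5))
```

```text
[ 0.60724273 -0.12903948  0.27488765] [-179.66128493   -0.20527013   99.39569965] [-0.22444836  0.28730923  0.46156114]
rot [[-0.1, -0.1, -10.2], [-0.1, -0.1, -10.2], [-0.1, -0.1, -10.2], [0.0, 0.0, -8.4], [0.0, 0.0, -8.4]] 
  lin [[-0.0, 0.0, -2.3], [-0.0, 0.0, -2.3], [-0.0, -0.0, -2.3], [0.9, -0.7, -0.0], [1.0, -0.6, -0.0]]
rot [[0.0, 0.0, -8.4], [0.0, 0.0, -8.4]] 
  lin [[1.0, -0.4, -0.0], [1.1, -0.3, -0.0]]
```

Request:
{"fn": "send_rows", "kwargs": {
  "rot": [
    [0,0,0],
    [0,0,-10.2],
    [0,0,-10.2],
    [0,0,-10.2],
    [0,0,-8.4]
  ],
  "linear": [
    [0,0,-3],
    [0,0,-2],
    [0,0,-2],
    [0,0,0],
    [0.9,-0.7,0]
  ],
  "jaw": [-1,-1,-1,-1,-1]
}}

```text
time_s: 25.08
position: [0.598, -0.1273, 0.5034]
eef_rot: [179.9, 0.1, 138.7]
wrist_force: [-0.3, -0.4, -0.0]
opening: 0.0861
gripper_force: 0.0
```

Request:
{"fn": "send_rows", "kwargs": {
  "rot": [
    [0,0,-8.4],
    [0,0,-8.4],
    [0,0,-8.4],
    [0,0,0],
    [0,0,0]
  ],
  "linear": [
    [1.0,-0.6,0],
    [1.0,-0.4,0],
    [1.1,-0.3,0],
    [0,0,0],
    [0,0,0]
  ],
  "jaw": [-1,-1,-1,-1,-1]
}}

```text
time_s: 25.7
position: [0.5645, -0.1213, 0.5037]
eef_rot: [179.9, 0.2, 163.5]
wrist_force: [0.8, 0.7, -0.2]
opening: 0.0857
gripper_force: 0.0
```

Run:
```python
from dial import *
a=rectify('wrist',c=(21.73,73.3)); g=a.astype(int).max(2)
# hub: display(141,203)/400*560 -> refine by darkest pointer line fit
old=cv2.imread('pics/d1.png')[:,:400]; old=cv2.resize(old,(a.shape[1],a.shape[0])).max(2).astype(int)
N=a.shape[0]
hx,hy=141/400*N,203/400*N
for name,I in(('before',old),('after',g)):
    th=np.radians(np.arange(-180,180,.5)); res={}
    for r0,r1 in((12,30),(30,36),(36,42),(40,46)):
        rr=np.arange(r0,r1,.5)/.25
        X=(hx+np.outer(rr,np.sin(th))); Y=(hy-np.outer(rr,np.cos(th)))
        ok=(X>=0)&(X<N-1)&(Y>=0)&(Y<N-1)
        V=np.where(ok,I[np.clip(Y,0,N-1).astype(int),np.clip(X,0,N-1).astype(int)],255)
        dk=(V<90).mean(0); on=np.degrees(th[dk>.5]); 
        runs=np.split(on,np.where(np.diff(on)>1)[0]+1) if len(on) else []
        print(name,r0,r1,[(x[0].round(1),x[-1].round(1)) for x in runs])
P,c,p,W=cloud('wrist'); print(spot('dial_zero','wrist',W),spot('pointer_tip','wrist',W))
for cc,z0,z1 in(((.643,.01),.225,.25),((.650,.0335),.268,.3)): sel(P,cc,.018,z0,z1)
```

```text
wrist plane 0.1419 centre 21.73 73.3 r 47.871604919433594 pts 1551
before 12 30 [(np.float64(4.5), np.float64(13.0))]
before 30 36 [(np.float64(7.5), np.float64(11.0))]
before 36 42 [(np.float64(-56.0), np.float64(-53.5)), (np.float64(8.0), np.float64(10.0))]
before 40 46 [(np.float64(-57.5), np.float64(-52.5)), (np.float64(8.0), np.float64(10.0))]
after 12 30 [(np.float64(5.5), np.float64(14.5))]
after 30 36 [(np.float64(8.0), np.float64(11.0))]
after 36 42 [(np.float64(6.5), np.float64(10.5))]
after 40 46 [(np.float64(5.0), np.float64(10.5))]
[(0.91, [0.534, -0.11, 0.146]), (0.48, [0.635, 0.006, 0.037]), (0.17, [0.637, -0.008, 0.181])] [(0.49, [0.53, -0.11, 0.15])]
721 [0.6414 0.0071 0.236 ] dir 161.5 rect 643.0 8.2 [11.  23.9] 73.1 zmax 0.2415
1036 [0.6497 0.0309 0.2765] dir 161.1 rect 651.3 32.1 [11.4 24.8] 71.4 zmax 0.2816
```

```bash
python3 -c "
from station import r
print(r.close_job())"
```

```text
the job is handed in; nothing more can be done
None
```

Job handed in at about 26 s: by camera measurement, both pans hang in their seats (about 144 mm and 169 mm along the bar) and the zero mark is within about 1.5 mm of the pointer tip; the hand-in call returned no verdict.

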